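# Load the orange-capped tube into the measuring chamber

### The job

Take the orange-capped tube out of the crowded rack, reaching in through the gap beside it so that the other tubes are not pressed hard, lifted or pushed out of place. Set it down gently, upright, inside the black ring of the measuring chamber and let go, then slide the blue hood fully shut over it, leaving the tube standing.

Things in the scene. Friction and masses are not known exactly. Their poses are not given: they have to be found in the camera images.
- rack: Grey tube rack, 138 x 134 x 66 mm high, fixed. Origin: centre of its underside; z up, x and y along its sides. 3 x 3 square places, 34 mm wide, at -42, 0 and +42 mm in x and y; floor 6 mm above the bench. The middle place is empty; the other eight hold upright tubes, neighbouring caps only 7 mm apart.
- tube_orange_mid (a point): Centre, half-way up, of the only tube with an orange cap. Loose, flat-bottomed, 115 mm tall, 60 to 85 g; body 30 mm in diameter, cap 35 mm over the top 22 mm; z up along it. It is in the middle of one of the rack's four sides, with tubes on both sides of it along that side; room for fingers is only on the line from the rack's empty middle through it: inward and outward.
- side_a_mid (a point): Centre, half-way up, of a blue-capped tube of the same shape and size, loose in a place in the middle of one side of the rack; it stays there.
- side_b_mid (a point): Centre, half-way up, of a white-capped tube of the same shape and size, loose in a place in the middle of one side of the rack; it stays there.
- side_c_mid (a point): Centre, half-way up, of a blue-capped tube of the same shape and size, loose in a place in the middle of one side of the rack; it stays there.
- corner_a_mid (a point): Centre, half-way up, of a white-capped tube of the same shape and size, loose in a corner place of the rack; it stays there.
- corner_b_mid (a point): Centre, half-way up, of a blue-capped tube of the same shape and size, loose in a corner place of the rack; it stays there.
- corner_c_mid (a point): Centre, half-way up, of a blue-capped tube of the same shape and size, loose in a corner place of the rack; it stays there.
- corner_d_mid (a point): Centre, half-way up, of a white-capped tube of the same shape and size, loose in a corner place of the rack; it stays there.
- chamber: Grey measuring chamber, fixed; base plate 250 x 110 mm, 10 mm thick. Origin on the bench under the ring's centre; x runs along its length, from the fixed front panel toward the open hood; z up. Base from x = -70 to +180 mm; front panel at x = -67 mm, 6 mm thick, 94 mm wide, its top 141 mm above the bench. The bay's sides are open while the hood is open.
- pad (a point): Centre of the yellow pad inside the black ring, on top of the base plate, 10 mm above the bench: the tube stands here. Ring: inner diameter 45 mm, outer 56 mm, 8 mm high. Axes as the chamber's.
- hood (a joint): Blue sliding hood, 104 x 94 mm, top 141 mm above the bench, open below and toward the front panel. 0 = shut against the front panel, over the pad; grows in metres as it slides open along the chamber's x, to 0.13; starts at 0.115 to 0.13, its front edge at least 51 mm from the pad's centre. About 2 N of friction; stays where left. A standing tube has 13 mm of room inside.
- hood_grip (a point): Grip point of the hood's black handle block: 18 mm along the chamber's x, 52 mm across, from 141 to 173 mm above the bench; this point is on its centre line, 13 mm below its top. Moves with the hood; when shut it lies 15 mm behind the pad's centre in the chamber's x. Axes as the chamber's.
Things that resemble listed ones, but are neither listed nor needed, are in the scene too. What is shaped like the part that bears tube_orange_mid but pink is not meant.

How it is judged:
By the outcome, as a careful person would: the job done as asked, in the order asked, and still so for the second after the job is handed in, with the robot touching nothing.
It also fails if it takes over 59 s, if anything falls off the work surface, if the arm or the gripper's body presses on something with over 40 N, if the wrist force passes 120 N, or if a joint passes its speed limit or range.

### The arm

A 6-joint arm with a two-finger parallel gripper is mounted at the origin on a cart in front of the work surface, level with it; the furniture and walls round the work are solid. World frame = base frame: x ahead of the robot, y to its left, z up, the work surface at z = 0. Lengths are in m, angles in rad, forces in N, time in s.
With the tool pointing down it reaches from about 0.425 to 1.125 m from the base axis. Payload 14.9 kg.
Tool frame: the origin (TCP) lies midway between the tips of the shut fingers; the grasp point (between the pads) lies 19 mm behind it; z points along the fingers, x is the direction in which the jaws open and shut, and the axes are right-handed (so a half turn about z gives the same grasp; the last joint's range is limited). The gripper opens to 91 mm and grips with 3 to 60 N. Pads are 32 mm wide; open, the fingers measure 118 mm over their backs; the gripper's body (76 mm by 178 mm) begins 60 mm behind the grasp point.
Start: joints at [1.15, 0.379, 1.734, -0, 1.028, -0.033], TCP at [0.265, 0.648, 0.214] pointing down, gripper open.
Joint ranges: [-2.77, 2.77], [-0.74, 2.19], [0, 2.66], [-1.06, 4.2], [0.31, 2.87], [-3.08, 3.08]. Speed limits (rad/s): [1.89, 1.89, 2.39, 3.14, 3.14, 3.14].

### API

Orientations are given as a rotation vector (axis times angle).
In Python, from cell import robot gives the robot as it stands.
- The arm moves only by the shell command python3 -m crank 'ROWS' [OPENING] [FORCE]. ROWS is JSON, a list of rows, each an object with "linear": the shift along the tool's x, y, z in units of 20 mm (1.0 is 20 mm), a list of three; "yaw": the turn about the tool's z in units of 6 degrees (1.0 is 6 degrees). A call has 1 to 12 rows; each row shifts and turns the commanded pose from where the row before left it, along the tool's axes as they then stand; what a row does not reach is not made up. A row lasts 1/10 s, in which the tool goes at most 50 mm and 8.59 degrees, less where a joint would pass 70% of its speed; a pose out of reach is approached as far as the arm can. A call with a number of a shift or a turn outside -1 to 1 is refused whole. A call with a gripper value outside its range is refused whole. OPENING is the opening, from 0 (shut) to 1 (fully open), set as the call begins (- or left out, the last holds). The fingers move at their own pace and stop on an object; FORCE is the grip in N (left out, the last holds). Time passes only in rows, so rows that do not move let the fingers close. It gives the time, the measured TCP pose, the force and the opening at its end, in the units of the state.
- robot.sense(): the state, without advancing time (a new reading comes with each control period).
- robot.grab_frame(name): name is "scene" or "top" or "wrist"; returns a dict with "image" (480x640x3 uint8, blue, green, red), "mtx" (3x3 intrinsics, pixels), "R" (3x3) and "t" (3): a world point X has camera coordinates R X + t. Camera axes: x right, y down, z forward; pixel columns grow to the right and rows downward; lengths in m; the calibration is good to about 2 mm. A picture is of the moment at which its call begins. There is no depth.
- robot.close_job(): hands the job in, once; it reports no verdict.
The state is a dict: "time_s": time; "q": joint angles; "qd": joint speeds; "effort": joint torques, N m; "tcp_pos": TCP position; "tcp_rot": TCP orientation; "wrist_force": force on the tool from outside, world axes, zero at the start; "torque": the same for the moment, N m; "grip_width": finger opening in m.
Only numpy, scipy, OpenCV 4.12 (cv2) and the standard library are available. Lean on these libraries where they do the work, as an engineer would, in place of code of your own. Each camera call takes 0.05 s, during which the arm holds its last target. There are 200 camera calls.

## Working session

There is one attempt and no reset: what is moved stays moved. The work goes in short steps, Python scripts to look and compute and a shell command to move; the robot and the scene stay as the last step left them, time stands still between calls to the robot, and variables do not carry over. Pictures are saved under pics/ and viewed, about 8 in all and at most 12, crops included, and the job is handed in when it is done.

```bash
mkdir -p pics
cat > h.py <<'E'
import cv2, numpy as np
from cell import robot
def grab(n,f=None):
    d=robot.grab_frame(n)
    if f: cv2.imwrite('pics/'+f,d['image'])
    return d
def ray(d,u,v,z):
    R,t=np.array(d['R']),np.array(d['t']); c=-R.T@t
    w=R.T@np.linalg.inv(np.array(d['mtx']))@np.array([u,v,1.]); return c+w*(z-c[2])/w[2]
def proj(d,X):
    p=np.array(d['mtx'])@(np.array(d['R'])@np.array(X)+np.array(d['t'])); return p[:2]/p[2]
E
python3 - <<'E'
from h import *
for n in('top','scene'):
    d=grab(n,n+'0.png'); print(n,(-np.array(d['R']).T@np.array(d['t'])).round(3), np.array(d['mtx']).round(0)[0])
s=robot.sense(); print(s)
E
```

```text
top [0.281 0.027 1.207] [608.   0. 311.]
scene [ 0.169 -0.514  0.848] [564.   0. 321.]
{'time_s': 0.1, 'q': array([ 1.14969424e+00,  3.79348734e-01,  1.73473058e+00, -1.20437029e-05,
        1.02855698e+00, -3.32991933e-02]), 'qd': array([ 0.00095533, -0.00204029, -0.0013172 ,  0.00123496,  0.00220182,
        0.00043855]), 'effort': array([ 1.38133644e-03, -7.65051627e+01, -4.35292411e+01,  6.52843108e-02,
        3.98557819e-02, -1.25385304e-05]), 'tcp_pos': array([0.26456222, 0.64767299, 0.21335497]), 'tcp_rot': array([ 2.60738634e+00,  1.75145972e+00, -1.38168736e-03]), 'wrist_force': array([ 0.44698099,  0.46047346, -0.14395152]), 'torque': array([-0.01242867,  0.07596991, -0.00087991]), 'grip_width': 0.09100429740878664}
```

View pics/top0.png

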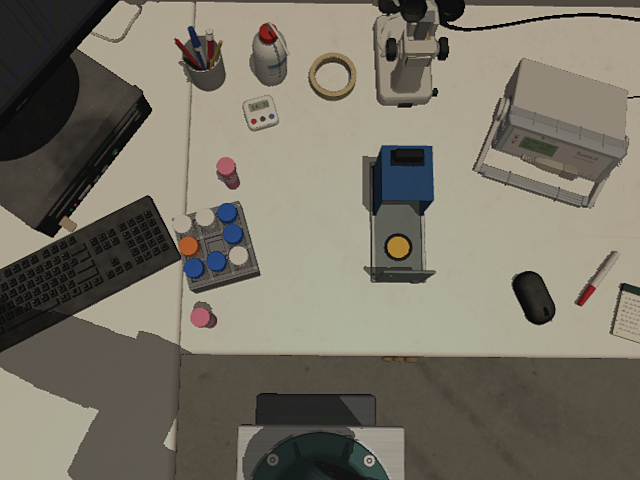

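View pics/scene0.png

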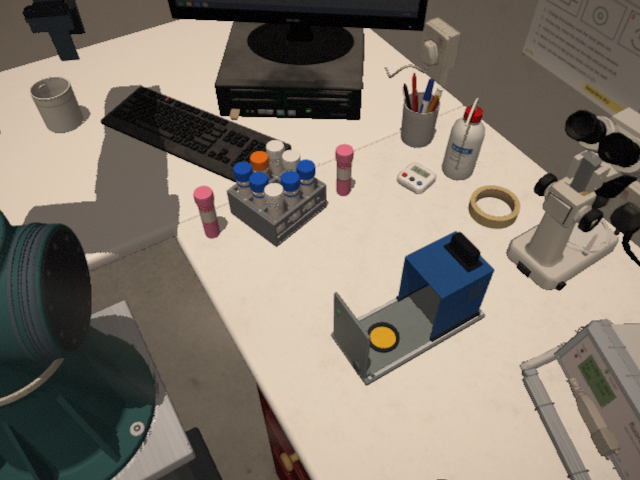

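The top view shows the orange cap at (189,245) on the rack's outer (+y) side, with the empty middle at (212,243), the pad at (398,247) and the handle at (408,156). In the scene view they are at orange (260,160), pad (383,337) and handle (466,248).

```bash
cat > m.py <<'E'
from h import *
def blobs(im,lo,hi,amin=60,roi=None):
    hsv=cv2.cvtColor(im,cv2.COLOR_BGR2HSV); m=cv2.inRange(hsv,lo,hi)
    if roi: k=np.zeros_like(m); x0,y0,x1,y1=roi; k[y0:y1,x0:x1]=255; m&=k
    n,_,st,c=cv2.connectedComponentsWithStats(m)
    return [(c[i].round(1),st[i].tolist()) for i in range(1,n) if st[i][4]>=amin],m
E
python3 - <<'E'
from m import *
D={n:grab(n) for n in('top','scene')}
T=D['top'];im=T['image']
for nm,lo,hi in(('or',(5,150,120),(17,255,255)),('ye',(18,150,120),(32,255,255)),('bl',(100,120,60),(125,255,255)),('wh',(0,0,170),(180,60,255))):
    for n in D:
        roi={'top':(165,140,440,300),'scene':(180,120,500,400)}[n]
        b,_=blobs(D[n]['image'],lo,hi,60,roi)
        for c,st in b:
            if nm=='wh' and st[4]>1500: continue
            z={'or':.118,'ye':.010,'bl':.118,'wh':.118}[nm]
            print(nm,n,c,st,ray(D[n],*c,z)[:2].round(4))
b,m=blobs(im,(0,0,0),(180,255,40),60,(380,145,435,175)); print('handle',[(c,st,ray(T,*c,.173).round(4)) for c,st in b])
b,m=blobs(im,(100,120,60),(125,255,255),1000,(360,140,440,220))
# chamber & rack crops
a=cv2.resize(im[195:295,165:265],(400,400),interpolation=cv2.INTER_CUBIC); c=cv2.resize(im[140:290,355:445],(360,600),interpolation=cv2.INTER_CUBIC)
o=np.zeros((600,770,3),np.uint8); o[:400,:400]=a;o[:,405:765]=c; cv2.imwrite('pics/crop1.png',o)
E
```

```text
or top [187.6 245.5] [179, 237, 19, 18, 270] [0.4767 0.2447]
or scene [258.5 158.9] [250, 151, 18, 20, 240] [0.4747 0.2446]
ye top [397.7 246.9] [387, 237, 22, 21, 348] [ 0.498  -0.1535]
ye scene [382.5 337. ] [370, 327, 26, 21, 443] [ 0.4993 -0.1493]
bl top [406.9 176.9] [381, 146, 53, 55, 2168] [ 0.6108 -0.1563]
bl top [229.6 223. ] [217, 203, 26, 41, 604] [0.5194 0.1699]
bl top [215.8 260.9] [206, 251, 20, 21, 307] [0.449  0.1925]
bl top [193.4 267.8] [184, 258, 20, 20, 305] [0.4359 0.2324]
bl scene [249.8 175.9] [233, 161, 35, 31, 629] [0.4399 0.2113]
bl scene [297.6 175.2] [281, 160, 34, 31, 622] [0.5168 0.1669]
bl scene [446.4 281.1] [399, 232, 95, 106, 3691] [ 0.6008 -0.1653]
wh top [238. 255.] [230, 247, 17, 17, 241] [0.4602 0.1527]
wh top [171.6 281.2] [165, 261, 16, 39, 487] [0.4112 0.2705]
wh scene [462.  126.8] [458, 120, 11, 16, 107] [0.8677 0.1177]
wh scene [273.3 189.1] [265, 183, 18, 13, 195] [0.4612 0.1581]
wh scene [489.5 205.5] [477, 197, 23, 19, 338] [ 0.7692 -0.0757]
wh scene [404.1 357.2] [375, 342, 57, 33, 149] [ 0.4644 -0.2395]
handle [(array([407.3, 156.9]), [391, 149, 33, 17, 547], array([ 0.631 , -0.1484,  0.173 ]))]
```

View pics/crop1.png

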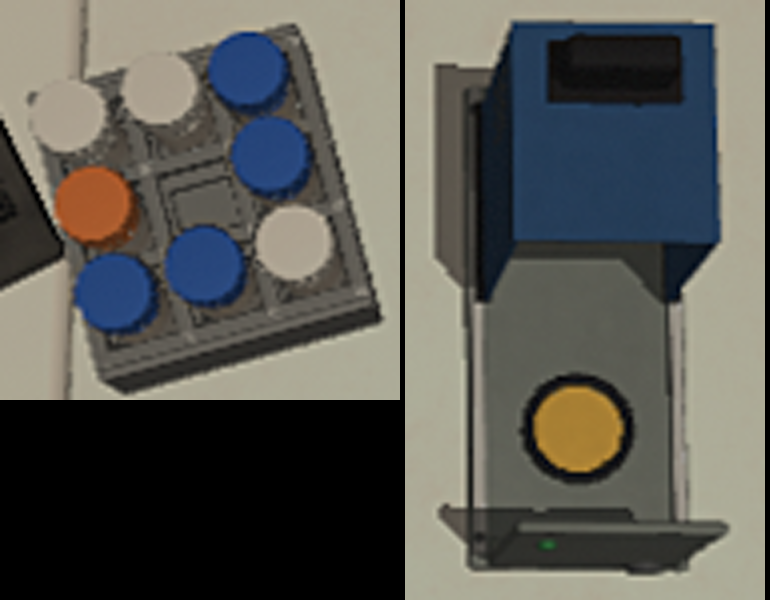

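The crop shows the rack turned about 16.7°, with the inward line along (0.287,-0.958), and the chamber lined up with the world to about 1°. I'll move above the orange tube, align the jaws with the inward line, then check from near.

```bash
R='{"linear":[-0.73,0.87,0],"yaw":0}'; python3 -m crank '[{"linear":[-0.73,0.87,0],"yaw":0},{"linear":[-0.73,0.87,0],"yaw":0},{"linear":[-0.73,0.87,0],"yaw":0},{"linear":[-0.73,0.87,0],"yaw":0},{"linear":[-0.73,0.87,0],"yaw":0},{"linear":[-0.73,0.87,0],"yaw":0},{"linear":[-0.73,0.87,0],"yaw":0},{"linear":[-0.73,0.87,0],"yaw":0},{"linear":[-0.73,0.87,0],"yaw":0},{"linear":[-0.73,0.87,0],"yaw":0}]'
python3 -m crank '[{"linear":[-0.73,0.87,0],"yaw":0},{"linear":[-0.73,0.87,0],"yaw":0},{"linear":[-0.73,0.87,0],"yaw":0},{"linear":[-0.73,0.87,0],"yaw":0},{"linear":[-0.73,0.87,0],"yaw":0},{"linear":[-0.73,0.87,0],"yaw":0},{"linear":[-0.73,0.87,0],"yaw":0},{"linear":[-0.73,0.87,0],"yaw":0},{"linear":[-0.73,0.87,0],"yaw":0},{"linear":[-0.73,0.87,0],"yaw":0}]'
python3 -m crank '[{"linear":[0,0,0],"yaw":-0.93},{"linear":[0,0,0],"yaw":-0.93},{"linear":[0,0,0],"yaw":-0.93},{"linear":[0,0,0],"yaw":-0.93},{"linear":[0,0,0],"yaw":-0.93},{"linear":[0,0,0],"yaw":-0.93},{"linear":[0,0,0],"yaw":-0.9},{"linear":[0,0,0],"yaw":0},{"linear":[0,0,0],"yaw":0},{"linear":[0,0,0],"yaw":0}]' 0.75
python3 - <<'E'
from m import *
from scipy.spatial.transform import Rotation as Ro
d=grab('wrist','wrist1.png'); s=robot.sense()
print(s['time_s'],s['tcp_pos'],s['grip_width'],Ro.from_rotvec(s['tcp_rot']).as_matrix().round(3).tolist())
for n,lo,hi in(('or',(5,150,100),(17,255,255)),('bl',(100,120,60),(125,255,255)),('wh',(0,0,150),(180,60,255))):
    for c,st in blobs(d['image'],lo,hi,1500)[0]: print(n,c,st,ray(d,*c,.121).round(4))
E
```

```text
time_s: 1.2
tcp_pos: [0.3713, 0.4451, 0.214]
tcp_rot: [-2.608, -1.751, -0.0]
wrist_force: [-0.9, 0.9, -0.3]
grip_width: 0.0913
time_s: 2.2
tcp_pos: [0.4767, 0.2442, 0.2141]
tcp_rot: [2.608, 1.751, 0.0]
wrist_force: [-0.4, 0.9, 0.2]
grip_width: 0.0916
time_s: 3.2
tcp_pos: [0.4764, 0.2457, 0.214]
tcp_rot: [1.879, 2.518, 0.0]
wrist_force: [1.0, -0.3, 0.1]
grip_width: 0.0683
3.25 [0.47643947 0.24585103 0.21397871] 0.06858660414782736 [[-0.285, 0.959, 0.0], [0.959, 0.285, 0.0], [0.0, 0.0, -1.0]]
or [327.8 235.5] [302, 206, 53, 58, 2341] [0.4748 0.2454 0.121 ]
bl [264.2 176.3] [236, 148, 58, 58, 2493] [0.4487 0.1951 0.121 ]
bl [329.3 175.3] [302, 148, 56, 55, 2352] [0.4362 0.2349 0.121 ]
bl [205.5 246.3] [179, 209, 58, 97, 3074] [0.5054 0.1688 0.121 ]
wh [119.2 135.1] [0, 0, 286, 323, 68830] [0.4495 0.102  0.121 ]
wh [538.1  87.2] [435, 0, 205, 195, 33678] [0.3491 0.3411 0.121 ]
wh [320.5 385.7] [210, 364, 219, 60, 7987] [0.5872 0.2731 0.121 ]
```

View pics/wrist1.png

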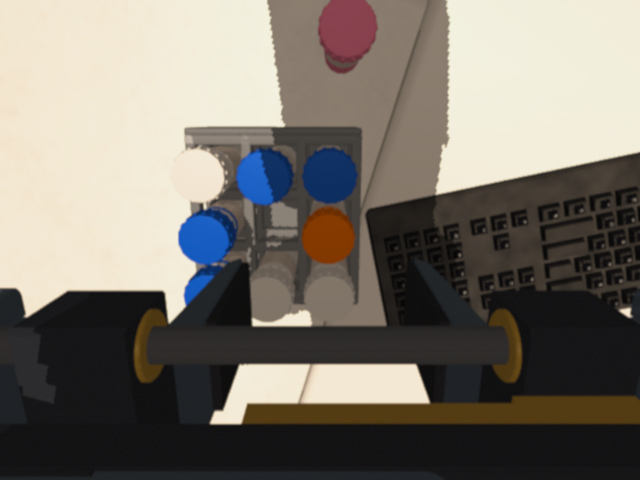

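The wrist view has the orange cap at (328,236), clear of the blue at (329,175) and the grey-shaded white at (326,292). The empty middle at about (285,235) lies on the jaw line. I'll shift -1.7 mm in tool y, descend and grip the cap.

```bash
python3 -m crank '[{"linear":[0,-0.08,0.3],"yaw":0.1},{"linear":[0,0,0.55],"yaw":0},{"linear":[0,0,0.6],"yaw":0},{"linear":[0,0,0.6],"yaw":0},{"linear":[0,0,0.6],"yaw":0},{"linear":[0,0,0.6],"yaw":0},{"linear":[0,0,0.6],"yaw":0},{"linear":[0,0,0.6],"yaw":0},{"linear":[0,0,0.6],"yaw":0},{"linear":[0,0,0.6],"yaw":0},{"linear":[0,0,0.45],"yaw":0},{"linear":[0,0,0.25],"yaw":0}]' 0.75
python3 -m crank '[{"linear":[0,0,0],"yaw":0},{"linear":[0,0,0],"yaw":0},{"linear":[0,0,0],"yaw":0},{"linear":[0,0,0],"yaw":0},{"linear":[0,0,0],"yaw":0},{"linear":[0,0,0],"yaw":0},{"linear":[0,0,0],"yaw":0},{"linear":[0,0,0],"yaw":0},{"linear":[0,0,0],"yaw":0},{"linear":[0,0,0],"yaw":0}]' 0 12
```

```text
time_s: 4.45
tcp_pos: [0.4746, 0.2455, 0.0859]
tcp_rot: [-1.889, -2.51, 0.001]
wrist_force: [-0.5, -0.7, 1.0]
grip_width: 0.0683
time_s: 5.45
tcp_pos: [0.4753, 0.2458, 0.0873]
tcp_rot: [1.889, 2.51, 0.001]
wrist_force: [-0.7, -0.4, 5.2]
grip_width: 0.0349
```

```bash
python3 -m crank '[{"linear":[0,0,-0.15],"yaw":0},{"linear":[0,0,-0.3],"yaw":0},{"linear":[0,0,-0.5],"yaw":0},{"linear":[0,0,-0.7],"yaw":0},{"linear":[0,0,-0.7],"yaw":0},{"linear":[0,0,-0.8],"yaw":0},{"linear":[0,0,-0.8],"yaw":0},{"linear":[0,0,-0.8],"yaw":0},{"linear":[0,0,-0.8],"yaw":0},{"linear":[0,0,-0.7],"yaw":0},{"linear":[0,0,-0.5],"yaw":0},{"linear":[0,0,-0.3],"yaw":0}]'
python3 - <<'E'
from h import *
d=grab('scene'); cv2.imwrite('pics/scene1.png',cv2.resize(d['image'][60:300,160:480],(800,600)))
E
```

```text
time_s: 6.65
tcp_pos: [0.4752, 0.2458, 0.2292]
tcp_rot: [1.889, 2.51, 0.002]
wrist_force: [-0.1, 0.3, -0.7]
grip_width: 0.0346
```

View pics/scene1.png

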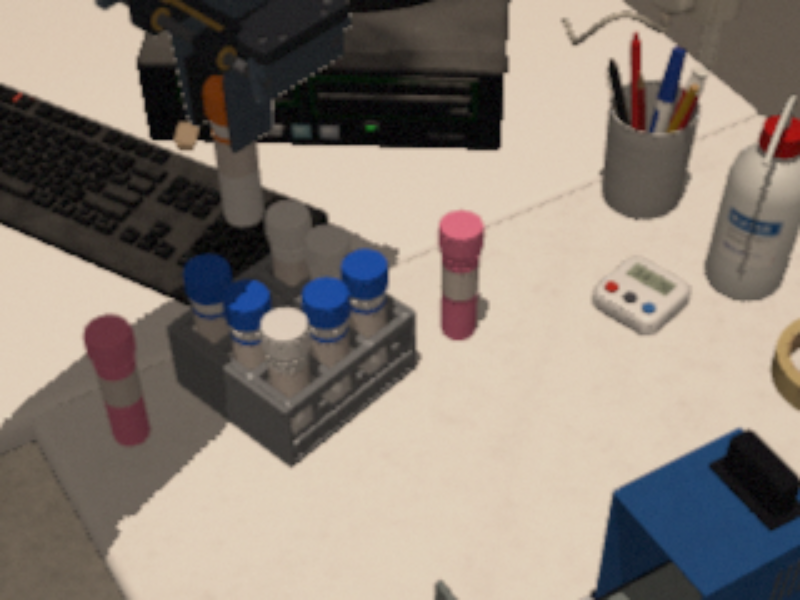

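The orange tube is lifted clean at about (235,150), and the other seven are still standing in place. Next I'll yaw to the chamber and travel toward it.

```bash
python3 -m crank '[{"linear":[0,0,0],"yaw":0.6},{"linear":[0,0,0],"yaw":0.9},{"linear":[0,0,0],"yaw":0.8},{"linear":[0,0,0],"yaw":0.38},{"linear":[-0.3,0.05,0],"yaw":0},{"linear":[-0.6,0.1,0],"yaw":0},{"linear":[-0.9,0.1,0],"yaw":0},{"linear":[-0.9,0.1,0],"yaw":0},{"linear":[-0.9,0.1,0],"yaw":0},{"linear":[-0.9,0.1,0],"yaw":0},{"linear":[-0.9,0.1,0],"yaw":0},{"linear":[-0.9,0.1,0],"yaw":0}]'
python3 -m crank '[{"linear":[-0.9,0.1,0],"yaw":0},{"linear":[-0.9,0.1,0],"yaw":0},{"linear":[-0.9,0.1,0],"yaw":0},{"linear":[-0.9,0.1,0],"yaw":0},{"linear":[-0.9,0.1,0],"yaw":0},{"linear":[-0.9,0.02,0],"yaw":0},{"linear":[-0.9,0,0],"yaw":0},{"linear":[-0.8,0,0],"yaw":0},{"linear":[-0.6,0,0],"yaw":0},{"linear":[-0.3,0,0],"yaw":0},{"linear":[0,0,0],"yaw":0},{"linear":[0,0,0],"yaw":0}]'
python3 - <<'E'
from m import *
from scipy.spatial.transform import Rotation as Ro
d=grab('wrist','wrist2.png'); s=robot.sense()
print(s['tcp_pos'],Ro.from_rotvec(s['tcp_rot']).as_matrix().round(3)[:2].tolist())
for n,lo,hi,z in(('or',(5,150,60),(17,255,255),.26),('ye',(18,150,80),(32,255,255),.01)):
    for c,st in blobs(d['image'],lo,hi,400)[0]: print(n,c,st,ray(d,*c,z).round(4))
E
```

```text
time_s: 7.9
tcp_pos: [0.4897, 0.1181, 0.2278]
tcp_rot: [-2.221, -2.222, 0.0]
wrist_force: [-0.1, 1.3, 0.2]
grip_width: 0.0345
time_s: 9.1
tcp_pos: [0.5001, -0.0402, 0.2279]
tcp_rot: [-2.222, -2.221, 0.0]
wrist_force: [-0.1, 0.2, -0.4]
grip_width: 0.0344
[ 0.50017871 -0.03999523  0.22788618] [[-0.0, 1.0, -0.0], [1.0, 0.0, 0.0]]
or [327.3 302.5] [281, 265, 93, 62, 4047] [ 0.4894 -0.0405  0.26  ]
or [327.5 368.6] [297, 364, 62, 12, 553] [ 0.5173 -0.0404  0.26  ]
ye [209.7 200.5] [186, 177, 48, 48, 1784] [ 0.4985 -0.1529  0.01  ]
ye [225.9 347.2] [222, 311, 11, 71, 423] [ 0.656  -0.1478  0.01  ]
ye [429.  347.2] [423, 311, 11, 71, 422] [0.6562 0.0673 0.01  ]
ye [368.3 412. ] [147, 397, 419, 26, 8398] [0.7369 0.0051 0.01  ]
```

View pics/wrist2.png

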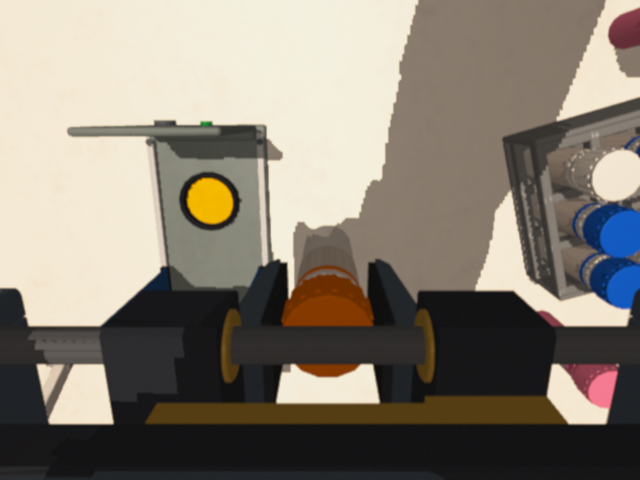

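The wrist view shows the pad at (210,200), giving (0.4985,-0.1529), which agrees with the top view. The held tube is upright between the fingers. I'll move over the pad and descend.

```bash
python3 -m crank '[{"linear":[-0.4,-0.1,0],"yaw":0},{"linear":[-0.8,0,0],"yaw":0},{"linear":[-0.9,0,0],"yaw":0},{"linear":[-0.9,0,0],"yaw":0},{"linear":[-0.9,0,0],"yaw":0},{"linear":[-0.8,0,0],"yaw":0},{"linear":[-0.6,0,0],"yaw":0},{"linear":[-0.32,0,0],"yaw":0},{"linear":[0,0,0],"yaw":0},{"linear":[0,0,0.3],"yaw":0},{"linear":[0,0,0.6],"yaw":0},{"linear":[0,0,0.7],"yaw":0}]'
python3 -m crank '[{"linear":[0,0,0.7],"yaw":0},{"linear":[0,0,0.7],"yaw":0},{"linear":[0,0,0.7],"yaw":0},{"linear":[0,0,0.7],"yaw":0},{"linear":[0,0,0.7],"yaw":0},{"linear":[0,0,0.5],"yaw":0},{"linear":[0,0,0.4],"yaw":0},{"linear":[0,0,0.3],"yaw":0},{"linear":[0,0,0.2],"yaw":0},{"linear":[0,0,0],"yaw":0},{"linear":[0,0,0],"yaw":0}]'
python3 - <<'E'
from h import *
d=grab('scene'); cv2.imwrite('pics/scene2.png',cv2.resize(d['image'][180:400,300:540],(654,600)))
print(robot.sense()['tcp_pos'],robot.sense()['wrist_force'])
E
```

```text
time_s: 10.35
tcp_pos: [0.4981, -0.1523, 0.1949]
tcp_rot: [2.221, 2.222, 0.0]
wrist_force: [0.1, -0.2, -0.9]
grip_width: 0.0348
time_s: 11.45
tcp_pos: [0.4984, -0.1528, 0.0982]
tcp_rot: [2.222, 2.221, 0.0]
wrist_force: [0.7, -0.7, -0.8]
grip_width: 0.035
[ 0.49846944 -0.15284568  0.09833141] [-0.87993766 -0.12085999 -1.59786509]
```

View pics/scene2.png

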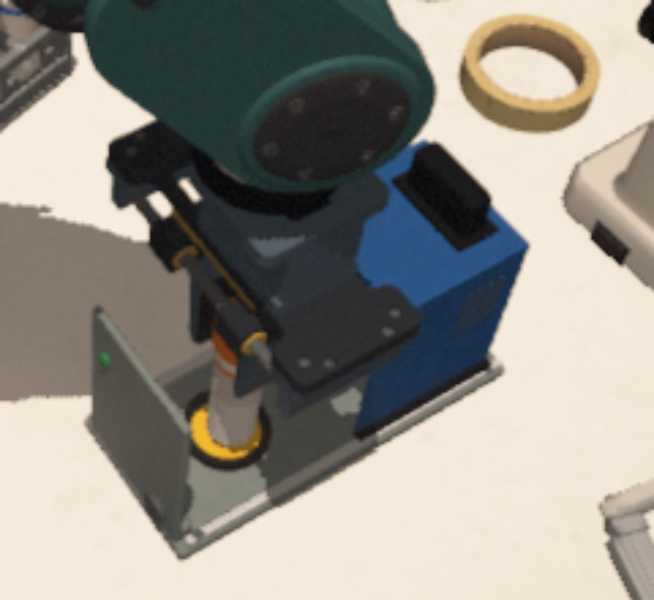

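The tube is just above the pad, inside the ring, with its bottom at about (235,435). I'll creep down.

```bash
python3 -m crank '[{"linear":[0,0,0.06],"yaw":0},{"linear":[0,0,0.06],"yaw":0},{"linear":[0,0,0.06],"yaw":0},{"linear":[0,0,0.05],"yaw":0},{"linear":[0,0,0],"yaw":0},{"linear":[0,0,0],"yaw":0}]'
python3 -m crank '[{"linear":[0,0,0.05],"yaw":0},{"linear":[0,0,0],"yaw":0}]'
python3 -m crank '[{"linear":[0,0,0.05],"yaw":0},{"linear":[0,0,0],"yaw":0}]'
```

```text
time_s: 12.1
tcp_pos: [0.4982, -0.1527, 0.0933]
tcp_rot: [-2.222, -2.221, 0.0]
wrist_force: [-0.2, 0.3, -0.9]
grip_width: 0.0346
time_s: 12.3
tcp_pos: [0.4981, -0.1527, 0.0922]
tcp_rot: [-2.222, -2.221, 0.0]
wrist_force: [0.3, -0.7, -0.8]
grip_width: 0.0342
time_s: 12.5
tcp_pos: [0.4983, -0.1528, 0.0913]
tcp_rot: [2.222, 2.221, 0.0]
wrist_force: [0.0, 0.2, -0.0]
grip_width: 0.0346
```

```bash
python3 -m crank '[{"linear":[0,0,0.05],"yaw":0},{"linear":[0,0,0],"yaw":0}]'
python3 -m crank '[{"linear":[0,0,0.05],"yaw":0},{"linear":[0,0,0],"yaw":0}]'
```

```text
time_s: 12.7
tcp_pos: [0.499, -0.153, 0.0911]
tcp_rot: [2.221, 2.22, 0.001]
wrist_force: [-1.8, 1.2, 11.3]
grip_width: 0.0346
time_s: 12.9
tcp_pos: [0.4995, -0.1532, 0.0905]
tcp_rot: [2.22, 2.22, 0.002]
wrist_force: [-2.1, 0.4, 13.2]
grip_width: 0.0343
```

In contact. I'll back off the press by 1.5 mm and release.

```bash
python3 -m crank '[{"linear":[0,0,-0.07],"yaw":0},{"linear":[0,0,0],"yaw":0},{"linear":[0,0,0],"yaw":0}]' - 3
python3 -m crank '[{"linear":[0,0,0],"yaw":0},{"linear":[0,0,0],"yaw":0},{"linear":[0,0,0],"yaw":0},{"linear":[0,0,0],"yaw":0},{"linear":[0,0,0],"yaw":0},{"linear":[0,0,0],"yaw":0},{"linear":[0,0,0],"yaw":0},{"linear":[0,0,0],"yaw":0}]' 0.8
python3 -m crank '[{"linear":[0,0,-0.2],"yaw":0},{"linear":[0,0,-0.5],"yaw":0},{"linear":[0,0,-0.8],"yaw":0},{"linear":[0,0,-0.8],"yaw":0},{"linear":[0,0,-0.8],"yaw":0},{"linear":[0,0,-0.8],"yaw":0},{"linear":[0,0,-0.8],"yaw":0},{"linear":[0,0,-0.6],"yaw":0},{"linear":[0,0,-0.5],"yaw":0},{"linear":[0,0,-0.2],"yaw":0},{"linear":[0,0,0],"yaw":0},{"linear":[0,0,0],"yaw":0}]'
python3 - <<'E'
from m import *
d=grab('wrist'); s=grab('scene'); t=grab('top')
o=np.hstack([cv2.resize(d['image'],(400,300)),cv2.resize(s['image'][180:400,300:540],(400,300))]);
o=np.vstack([o,np.hstack([cv2.resize(t['image'][140:290,340:540],(400,300)),np.zeros((300,400,3),np.uint8)])])
cv2.imwrite('pics/c3.png',o)
print(robot.sense()['tcp_pos'])
for n,lo,hi,z in(('or',(5,150,60),(17,255,255),.125),):
  for q in (d,s,t):
    for c,st in blobs(q['image'],lo,hi,60)[0]: print(n,c,st,ray(q,*c,z).round(4))
b,m=blobs(t['image'],(0,0,0),(180,255,40),60,(380,145,435,175)); print('handle',[(c,st,ray(t,*c,.173).round(4)) for c,st in b])
E
```

```text
time_s: 13.2
tcp_pos: [0.498, -0.1527, 0.0906]
tcp_rot: [-2.222, -2.221, 0.0]
wrist_force: [-0.9, 0.8, -1.1]
grip_width: 0.0351
time_s: 14.0
tcp_pos: [0.4982, -0.1528, 0.0908]
tcp_rot: [2.222, 2.221, -0.0]
wrist_force: [-0.5, 0.7, -0.5]
grip_width: 0.073
time_s: 15.2
tcp_pos: [0.4979, -0.1527, 0.2103]
tcp_rot: [-2.221, -2.221, 0.0]
wrist_force: [0.6, 0.1, 0.1]
grip_width: 0.0729
[ 0.49791454 -0.15266355  0.21017345]
or [327.8 238.4] [301, 209, 55, 59, 2537] [ 0.4961 -0.1526  0.125 ]
or [388.  304.1] [377, 292, 23, 25, 483] [ 0.4936 -0.1567  0.125 ]
handle [(array([401.4, 157.3]), [391, 145, 24, 30, 361], array([ 0.6301, -0.1379,  0.173 ]))]
```

View pics/c3.png

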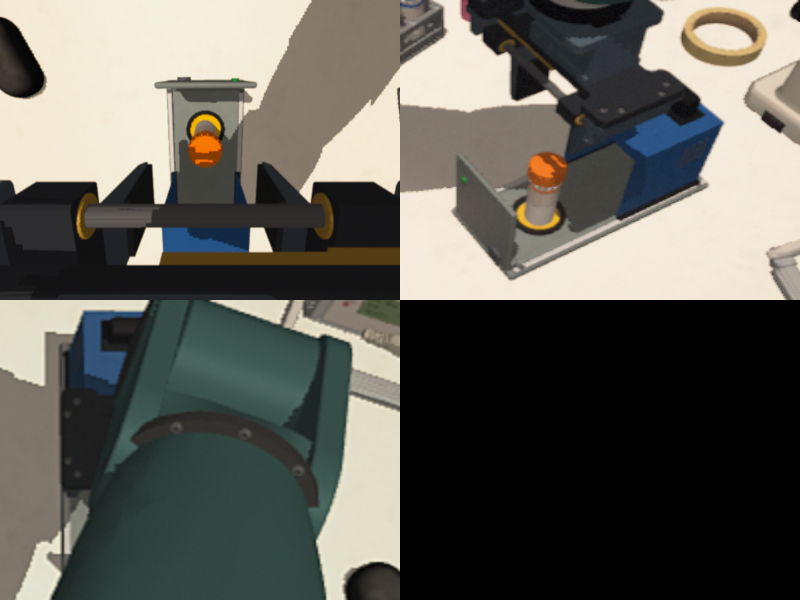

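The tube is released and standing upright in the ring: cap at (205,150) in the wrist tile and (545,165) in the scene tile. Now on to the handle.

```bash
python3 -m crank '[{"linear":[0,0.3,-0.2],"yaw":0},{"linear":[0,0.6,-0.2],"yaw":0},{"linear":[0,0.9,-0.2],"yaw":0},{"linear":[0,0.9,0],"yaw":0},{"linear":[0,0.9,0],"yaw":0},{"linear":[0,0.9,0],"yaw":0},{"linear":[0,0.9,0],"yaw":0},{"linear":[0,0.6,0],"yaw":0},{"linear":[0,0.5,0],"yaw":0},{"linear":[0,0.3,0],"yaw":0},{"linear":[0,0,0],"yaw":0},{"linear":[0,0,0],"yaw":0}]' 1
python3 - <<'E'
from m import *
d=grab('wrist','w4.png'); print(robot.sense()['tcp_pos'])
for c,st in blobs(d['image'],(100,120,60),(125,255,255),800)[0]:
    print('bl',c,st,[ray(d,u,v,.141).round(4) for u,v in((st[0],st[1]),(st[0]+st[2],st[1]))])
E
```

```text
time_s: 16.55
tcp_pos: [0.6338, -0.1528, 0.2227]
tcp_rot: [-2.222, -2.221, 0.0]
wrist_force: [0.5, 0.6, 0.2]
grip_width: 0.0912
[ 0.6337615  -0.15276282  0.22270972]
bl [329.6 191.3] [252, 125, 156, 163, 18777] [array([ 0.5609, -0.1977,  0.141 ]), array([ 0.5609, -0.1051,  0.141 ])]
```

View pics/w4.png

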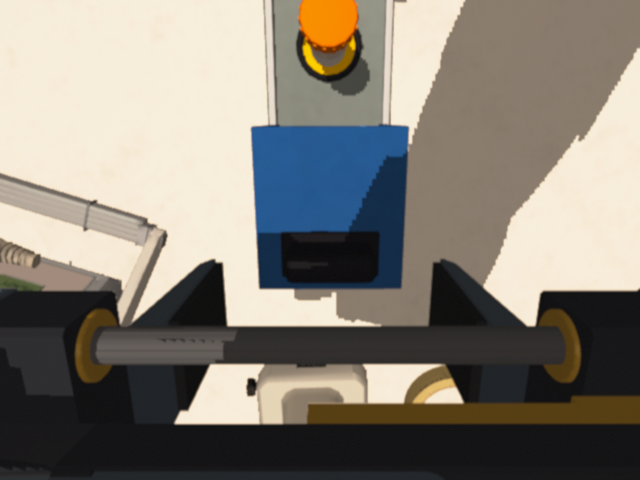

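The wrist view shows the hood front edge at row 125 (x=0.561) and the handle centred at (330,257), so the hood opening is about 0.127 and the grip x about 0.640. I'll shift, descend and grip.

```bash
python3 -m crank '[{"linear":[0.03,0.3,0],"yaw":0},{"linear":[0,0,0.3],"yaw":0},{"linear":[0,0,0.5],"yaw":0},{"linear":[0,0,0.5],"yaw":0},{"linear":[0,0,0.5],"yaw":0},{"linear":[0,0,0.5],"yaw":0},{"linear":[0,0,0.5],"yaw":0},{"linear":[0,0,0.4],"yaw":0},{"linear":[0,0,0.3],"yaw":0},{"linear":[0,0,0.2],"yaw":0},{"linear":[0,0,0],"yaw":0}]' 1
python3 -m crank '[{"linear":[0,0,0],"yaw":0},{"linear":[0,0,0],"yaw":0},{"linear":[0,0,0],"yaw":0},{"linear":[0,0,0],"yaw":0},{"linear":[0,0,0],"yaw":0},{"linear":[0,0,0],"yaw":0},{"linear":[0,0,0],"yaw":0},{"linear":[0,0,0],"yaw":0}]' 0 20
```

```text
time_s: 17.7
tcp_pos: [0.64, -0.1521, 0.1482]
tcp_rot: [-2.221, -2.221, 0.0]
wrist_force: [0.6, -0.8, 1.0]
grip_width: 0.0911
time_s: 18.5
tcp_pos: [0.6402, -0.1514, 0.1488]
tcp_rot: [-2.221, -2.22, -0.001]
wrist_force: [-0.2, 7.5, 1.8]
grip_width: 0.0524
```

```bash
python3 -m crank '[{"linear":[0.03,-0.2,0],"yaw":0},{"linear":[0,-0.4,0],"yaw":0},{"linear":[0,-0.4,0],"yaw":0},{"linear":[0,-0.4,0],"yaw":0},{"linear":[0,-0.4,0],"yaw":0},{"linear":[0,-0.4,0],"yaw":0},{"linear":[0,-0.4,0],"yaw":0},{"linear":[0,-0.4,0],"yaw":0},{"linear":[0,-0.4,0],"yaw":0},{"linear":[0,-0.4,0],"yaw":0},{"linear":[0,-0.4,0],"yaw":0},{"linear":[0,-0.4,0],"yaw":0}]'
python3 -m crank '[{"linear":[0,-0.4,0],"yaw":0},{"linear":[0,-0.4,0],"yaw":0},{"linear":[0,-0.3,0],"yaw":0},{"linear":[0,-0.2,0],"yaw":0},{"linear":[0,-0.1,0],"yaw":0},{"linear":[0,-0.1,0],"yaw":0},{"linear":[0,0,0],"yaw":0},{"linear":[0,0,0],"yaw":0}]'
```

```text
time_s: 19.7
tcp_pos: [0.5476, -0.1516, 0.1488]
tcp_rot: [2.222, 2.221, 0.0]
wrist_force: [1.7, 3.3, 3.5]
grip_width: 0.0517
time_s: 20.5
tcp_pos: [0.518, -0.1517, 0.1488]
tcp_rot: [-2.221, -2.221, 0.001]
wrist_force: [-1.5, -0.5, 7.9]
grip_width: 0.0519
```

```bash
python3 -m crank '[{"linear":[0,-0.05,0],"yaw":0},{"linear":[0,-0.05,0],"yaw":0},{"linear":[0,0,0],"yaw":0}]'
python3 -m crank '[{"linear":[0,-0.05,0],"yaw":0},{"linear":[0,-0.05,0],"yaw":0},{"linear":[0,0,0],"yaw":0}]'
python3 -m crank '[{"linear":[0,-0.05,0],"yaw":0},{"linear":[0,0,0],"yaw":0}]'
```

```text
time_s: 20.8
tcp_pos: [0.5162, -0.1517, 0.1488]
tcp_rot: [2.221, 2.221, -0.0]
wrist_force: [1.8, -0.4, 6.3]
grip_width: 0.052
time_s: 21.1
tcp_pos: [0.5141, -0.1517, 0.1488]
tcp_rot: [2.222, 2.221, -0.0]
wrist_force: [1.3, -1.7, 5.3]
grip_width: 0.0523
time_s: 21.3
tcp_pos: [0.5131, -0.1517, 0.1488]
tcp_rot: [2.222, 2.221, -0.0]
wrist_force: [1.4, -2.5, 6.7]
grip_width: 0.0519
```

```bash
python3 -m crank '[{"linear":[0,-0.05,0],"yaw":0},{"linear":[0,0,0],"yaw":0}]'
python3 -m crank '[{"linear":[0,-0.05,0],"yaw":0},{"linear":[0,0,0],"yaw":0}]'
python3 -m crank '[{"linear":[0,-0.05,0],"yaw":0},{"linear":[0,0,0],"yaw":0}]'
```

```text
time_s: 21.5
tcp_pos: [0.5129, -0.1517, 0.1488]
tcp_rot: [2.221, 2.22, 0.002]
wrist_force: [9.5, -1.2, -1.4]
grip_width: 0.0521
time_s: 21.7
tcp_pos: [0.5128, -0.1517, 0.1489]
tcp_rot: [2.22, 2.218, 0.004]
wrist_force: [15.3, 0.2, -7.2]
grip_width: 0.0516
time_s: 21.9
tcp_pos: [0.5126, -0.1517, 0.149]
tcp_rot: [2.219, 2.218, 0.005]
wrist_force: [21.1, 1.2, -13.0]
grip_width: 0.0518
```

The hood hit a hard stop at x=0.5128, which is the pad plus 15 mm, so it is shut. I'll relieve the load, release and retreat.

```bash
python3 -m crank '[{"linear":[0,0.07,0],"yaw":0},{"linear":[0,0.05,0],"yaw":0},{"linear":[0,0,0],"yaw":0}]'
python3 -m crank '[{"linear":[0,0,0],"yaw":0},{"linear":[0,0,0],"yaw":0},{"linear":[0,0,0],"yaw":0},{"linear":[0,0,0],"yaw":0},{"linear":[0,0,0],"yaw":0},{"linear":[0,0,0],"yaw":0},{"linear":[0,0,0],"yaw":0},{"linear":[0,0,0],"yaw":0}]' 1
python3 -m crank '[{"linear":[0,0,-0.2],"yaw":0},{"linear":[0,0,-0.5],"yaw":0},{"linear":[0,0,-0.8],"yaw":0},{"linear":[0,0,-0.8],"yaw":0},{"linear":[0,0,-0.8],"yaw":0},{"linear":[0,0,-0.8],"yaw":0},{"linear":[0.7,0,-0.8],"yaw":0},{"linear":[0.9,0,0],"yaw":0},{"linear":[0.9,0,0],"yaw":0},{"linear":[0.9,0,0],"yaw":0},{"linear":[0.9,0,0],"yaw":0},{"linear":[0.9,0,0],"yaw":0}]' 
python3 -m crank '[{"linear":[0.9,0,0],"yaw":0},{"linear":[0.9,0,0],"yaw":0},{"linear":[0.5,0,0],"yaw":0},{"linear":[0.2,0,0],"yaw":0},{"linear":[0,0,0],"yaw":0},{"linear":[0,0,0],"yaw":0}]'
python3 - <<'E'
from h import *
s=grab('scene'); t=grab('top')
o=np.hstack([cv2.resize(s['image'][120:400,160:530],(400,303)),cv2.resize(t['image'][140:300,165:445],(400,303))]);cv2.imwrite('pics/c5.png',o)
E
```

```text
time_s: 22.2
tcp_pos: [0.5127, -0.1517, 0.1489]
tcp_rot: [2.221, 2.221, -0.0]
wrist_force: [2.5, -0.8, 6.1]
grip_width: 0.052
time_s: 23.0
tcp_pos: [0.5126, -0.1515, 0.1487]
tcp_rot: [-2.222, -2.221, -0.0]
wrist_force: [0.3, 0.5, 0.2]
grip_width: 0.0914
time_s: 24.2
tcp_pos: [0.5127, -0.0469, 0.2437]
tcp_rot: [2.221, 2.221, 0.001]
wrist_force: [0.4, -0.2, 0.8]
grip_width: 0.0911
time_s: 24.8
tcp_pos: [0.5127, 0.002, 0.2429]
tcp_rot: [2.222, 2.221, -0.0]
wrist_force: [0.2, 1.2, 0.3]
grip_width: 0.0915
```

View pics/c5.png

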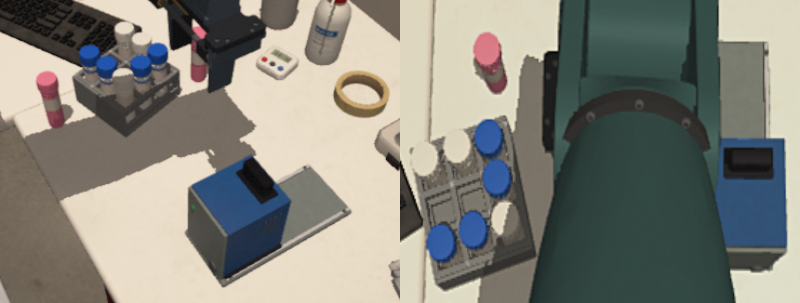

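The hood is fully shut against the front panel at (240,215) in the scene tile, the seven other tubes are in their places, and the robot touches nothing.

```bash
python3 -c "
from cell import robot
print(robot.close_job())"
```

```text
the job is handed in; nothing more can be done
None
```

The orange-capped tube is in the measuring chamber with the hood shut over it, and the job was handed in at about 25 s of the 59 s allowed.

- **Taking the tube out:** I gripped it by its cap along the line from the empty middle and lifted it straight up. In the last pictures the other seven tubes are all standing in their places.
- **Setting it down:** I lowered it onto the pad inside the ring, pressing with about 13 N at most, eased off and let go. Pictures before the hood moved showed it upright in the ring, within about 2 mm of the pad's centre in the wrist view.
- **Closing the hood:** I gripped the handle and slid the hood until it hit a hard stop at x = 0.513 m, which is the pad plus 15 mm, as expected when shut. I pushed with about 21 N there, then released and backed away.
- **Last checks:** The final pictures show the hood closed against the front panel and the robot clear of everything. The tube cannot be seen under the hood. The only sign that it still stands is that the slide's resistance stayed around 2 N until the stop.
- **One disagreement:** The scene camera put the pad's y about 4 mm off from the top and wrist views. I used the top and wrist values, and the placing confirmed them.

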